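Set the bench air valve two turns off its seat

ROBOT

A 6-joint arm with a two-finger parallel gripper is mounted at the origin on the work surface. World frame = base frame: x ahead of the robot, y to its left, z up, the work surface at z = 0. Lengths are in mm, angles in rad, forces in N, time in s.
With the tool pointing down it reaches from about 300 to 875 mm from the base axis. Payload 6.4 kg.
Tool frame: the origin (TCP) lies midway between the tips of the shut fingers; the grasp point (between the pads) lies 19 mm behind it (bot.grasp_offset is the distance from the TCP to the grasp point, in mm); z points along the fingers, y is the line along which they close (so a half turn about z gives the same grasp; the last joint's range is limited). The gripper opens to 85 mm and grips with 20 to 120 N. Pads are 22 mm wide; open, the fingers measure 114 mm over their backs; the gripper's body (76 mm by 85 mm) begins 54 mm behind the grasp point. The pads swing forward as they close: fully open they stand 13 mm farther back than shut.
Start: joints at [1.09, 0.181, 1.607, -0, 1.354, -0.206], TCP at [156.017, 553.444, 231.288] pointing down, gripper open.
Joint ranges: [-2.99, 2.99], [-0.89, 2.07], [0.3, 2.58], [-1.14, 4.28], [0, 2.63], [-3.12, 3.12]. Speed limits (rad/s): [2.57, 2.57, 3.01, 3.14, 3.14, 3.14].

INTERFACE

Orientations are given as [roll, pitch, yaw] about the fixed x, y, z axes, in that order (R = Rz(yaw) Ry(pitch) Rx(roll)).
In Python, from cell import monitor, viewer, bot gives the robot as it stands.
- The arm moves only by the tool step_arm, never from a script. Its arguments are lists of equal length, an entry for each row: "offset": the shift along the tool's x, y, z in m, a list of three; "roll": the turn about the tool's z in rad; "claw": the closure in counts, from 0 (fully open) to 255 (shut). In form: {"offset": [[x, y, z], ...], "roll": [roll, ...], "claw": [claw, ...]}. A call has exactly 5 rows; each row shifts and turns the commanded pose from where the row before left it, along the tool's axes as they then stand; what a row does not reach is not made up. A row lasts 1/10 s, in which the tool goes at most 50 mm and 8.59 degrees, less where a joint would pass 70% of its speed; a pose out of reach is approached as far as the arm can. A call with a gripper value outside its range is refused whole. The fingers move at their own pace and stop on an object; "squeeze" is the grip in N (left out, the last holds). Time passes only in rows, so rows that do not move let the fingers close, or fill a call up. It gives the time, the measured TCP pose, the force, the opening and the grip force at its end, in the units of the state.
- monitor.observe(): the state, without advancing time (a new reading comes with each control period).
- viewer.camera(name): name is "scene" or "side" or "wrist"; returns the picture (420x560x3 uint8, blue, green, red); there is no depth.
- viewer.camera_info(name): a dict with "camera_matrix" (3x3 intrinsics, pixels), "world_to_cam" (4x4, takes a point from world to camera coordinates). Camera axes: x right, y down, z forward; pixel columns grow to the right and rows downward; lengths in mm; the calibration is good to about 2 mm. The wrist camera is an equidistant fisheye: a pixel r from the principal point sees the ray r / f radians off the axis. A picture is of the moment at which its call begins: read the wrist's pose just before it. camera_info takes no time and is no camera call; for the wrist camera it gives the pose at the moment of the call.
- bot.sign_off(): hands the job in; it is judged then, once.
The state is a dict: "time_s": time; "joints": joint angles; "joint_vel": joint speeds; "joint_efforts": joint torques, N m; "tcp_pos": TCP position; "tool_rot": TCP orientation; "contact_force": force on the tool from outside, world axes, zero at the start; "ft_torque": the same for the moment, N m; "opening": finger opening in mm; "finger_force": force on a finger pad.
Only numpy, scipy, OpenCV 4.12 (cv2) and the standard library are available. Lean on these libraries where they do the work, as an engineer would, in place of code of your own. Each camera call takes 0.05 s, during which the arm holds its last target. There are 200 camera calls.

TASK

On the setter's bench, take the upright crank handle of the large valve wheel, close the valve (clockwise from above) fully to its stop, then back it off exactly two full turns without running past. Finish there with the crank handle still gripped between the fingers, holding the wheel still; do not let go. Leave the small valve's setting and everything else on the bench as it is.

Things in the scene. Friction and masses are not known exactly. Their poses are not given: they have to be found in the camera images.
- large_axis (a point): centre of the LARGE aluminium handwheel of the brass valve: on its vertical axis, in the plane of the rim, 85 mm above the bench. The rim is a ring of 48 mm mean radius and 14 mm thick (110 mm across outside; its top, and the hub's, is 7 mm above this point). The valve stands on a fixed plate, 118 x 70 mm. Which of the two valves is on the robot's left differs from run to run
- large_knob: black upright crank handle on the rim of the large wheel: a cylinder of 22 mm diameter, 44 mm tall; origin at its centre, 33 mm above the plane of the rim and 48 mm from the wheel's axis. It spins freely on its own pin (its own attitude about z means nothing), so a gripper that holds it can travel round the circle without turning. Gripped at its centre height, fingertips reaching 19 mm farther down clear rim and hub by 7 mm all the way round
- large_wheel (a joint): angle of the large wheel in rad, counted over whole turns: 0 = closed, hard against its stop; grows as it opens, that is as it turns counterclockwise seen from above (clockwise closes); one turn is 6.283; it starts 0.4 to 1.4 turns open and can open to 4.5 turns. It stays where it is left; turning it takes about 2 to 4 N at the crank handle
- small_wheel (a joint): angle in rad of the SMALL wheel, same kind of valve, same sense; to be left alone. It stands at the other side, at least 0.25 m from the large one
- small_axis (a point): centre of the small handwheel, on its axis, in the plane of the rim, 60 mm above the bench; 74 mm across; its crank handle (16 mm diameter) stands 32 mm from the axis and its top is 99 mm above the bench
- bench_block: polished square steel bench block, 50 x 50 x 20 mm, flat between the two valves; loose bystander; origin at the centre of its underside
- brush: flat bench brush, 160 mm long, lying between the two valves, low; loose bystander; origin at its underside, about half-way along
- glue: white glue bottle with cap, 40 mm diameter, 110 mm tall, standing outside the valves on the robot's left; loose bystander; origin at the centre of its underside
- dome: steel bell-shaped cover with a small top button, 72 mm diameter, 84 mm tall, at the back; loose bystander; origin at the centre of its underside
- wax_cone: small wax cone, 24 mm diameter, 41 mm tall, at the back in the middle; loose bystander; origin at the centre of its underside
- graver: wooden-handled graver, 140 mm long, lying outside the valves on the robot's right; loose bystander; origin at its underside, about half-way along
- small_knob: crank handle of the small wheel, 16 mm diameter, 30 mm tall, origin at its centre; to be left alone

How it is judged (in metres and radians):
On the way, in this order (a step that is already met when the one before it is completed fails the run):
1. the large valve is closed against its stop (value of joint large_wheel below 0.08 rad), for 0.1 s.
2. the large wheel is backed off two turns (value of joint large_wheel between 12.356 and 12.776 rad), for 0.2 s.
At the end, for the whole second after the job is handed in: The large wheel stands two full turns (12.57 rad) open from its stop, within 0.21 rad (12 degrees), not turning (under 0.1 rad/s), and its crank handle is between the fingers and gripped with over 3 N (grasp point within 16 mm of the handle's centre horizontally, 34 mm in all) (all of step 2 and contact force between large_knob and the fingers above 3 N and horizontal distance between the grasp point and large_knob below 0.016 m and distance between the grasp point and large_knob below 0.034 m and velocity of joint large_wheel between -0.1 and 0.1 rad/s); the arm keeps its last pose, push and grip.
It fails at once if the large valve is opened far past two turns (over 0.5 rad beyond) (value of joint large_wheel above 13.066 rad).
It fails at once if the small valve's setting is changed by more than 0.2 rad (distance of small_knob from where it was at the start of the episode above 0.0064 m).
It fails at once if a bystander is shifted by more than 25 mm (distance of any of bench_block, brush, glue, dome, wax_cone, graver from where it was at the start of the episode above 0.025 m).
It also fails if it takes over 72 s, if anything falls off the work surface, if the arm or the gripper's body presses on something with over 40 N, if the wrist force passes 120 N, or if a joint passes its speed limit or range.

## Working session

There is one attempt and no reset: what is moved stays moved. The work goes in short steps, Python scripts to look and compute and a tool call to move; the robot and the scene stay as the last step left them, time stands still between calls to the robot, and variables do not carry over. Pictures are saved under pics/ and viewed, at most 10 in all, crops included, and the job is handed in when it is done.

Besides the shell and the picture viewer there is one more tool, called by a JSON object that holds its "method" and its "body". step_arm: Moves the arm, as the interface text tells. Its arguments: {"type":"object","properties":{"offset":{"type":"array","items":{"type":"array","items":{"type":"number"}}},"roll":{"type":"array","items":{"type":"number"}},"claw":{"type":"array","items":{"type":"number"}},"squeeze":{"type":"number"}},"required":["offset","roll","claw"]}

```bash
mkdir -p pics; ls
python3 - <<'E'
from cell import monitor, viewer, bot
import cv2,numpy as np
s=monitor.observe();print(s, bot.grasp_offset)
np.set_printoptions(suppress=True,precision=4)
for n in ["scene","side","wrist"]:
    i=viewer.camera_info(n);print(n,i["camera_matrix"],i["world_to_cam"])
    im=viewer.camera(n);cv2.imwrite(f"pics/{n}0.png",im)
E
```

```text
pics
{'time_s': 0.0, 'joints': array([ 1.08969820e+00,  1.81523968e-01,  1.60799517e+00,  2.62622307e-05,
        1.35380168e+00, -2.06309180e-01]), 'joint_vel': array([ 0.00030602,  0.00029092, -0.00214071,  0.00220609,  0.00010062,
        0.00126683]), 'joint_efforts': array([-4.46597214e-04, -4.44858134e+01, -3.51338947e+01, -8.55812368e-05,
        8.89572082e-03,  5.09565416e-05]), 'tcp_pos': array([155.74587789, 552.94068123, 230.39995628]), 'tool_rot': array([-3.13990639e+00, -3.79104296e-04,  2.86679771e+00]), 'contact_force': array([-0.20832537,  0.76823675,  0.74856499]), 'ft_torque': array([ 0.01237956, -0.02793614,  0.0078748 ]), 'finger_force': 0.0, 'opening': 85.32010174077209} 18.700000000000003
scene [[381.7463   0.     284.0777]
 [  0.     381.7463 206.6792]
 [  0.       0.       1.    ]] [[  -0.8165    0.5774    0.0014  511.1628]
 [   0.362     0.5138   -0.7778 -121.8268]
 [  -0.4497   -0.6345   -0.6286 1264.2078]
 [   0.        0.        0.        1.    ]]
side [[465.8989   0.     277.2078]
 [  0.     465.8989 213.7   ]
 [  0.       0.       1.    ]] [[   0.828    -0.5604   -0.0188 -502.9343]
 [  -0.3329   -0.4643   -0.8207  269.5382]
 [   0.4512    0.6858   -0.5711  941.6375]
 [   0.        0.        0.        1.    ]]
wrist [[325.1923   0.     278.7978]
 [  0.     325.1923 209.0253]
 [  0.       0.       1.    ]] [[   0.2728    0.9621   -0.0028 -574.0256]
 [   0.9238   -0.2612    0.2799  -34.8473]
 [   0.2685   -0.079    -0.96    380.8464]
 [   0.        0.        0.        1.    ]]
```

View pics/scene0.png

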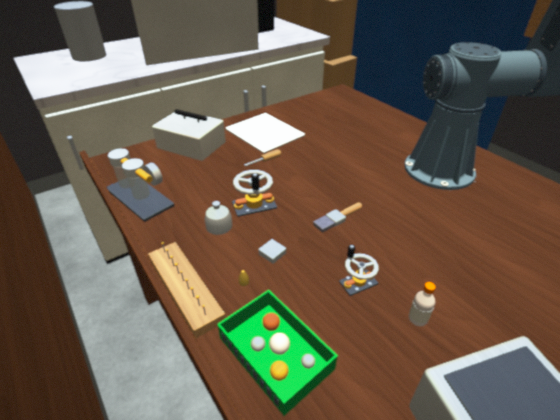

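View pics/side0.png

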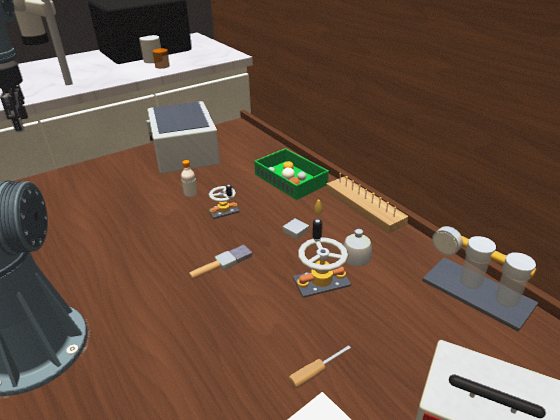

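View pics/wrist0.png

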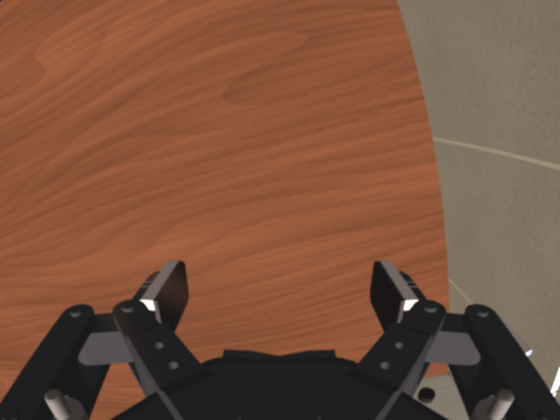

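The scene view shows the large wheel near (253,182) with its black knob near (255,183). In the side view the wheel is near (323,254) and the knob near (317,230). The small valve is at (361,266) in the scene view and (222,194) in the side view. I'll triangulate next.

```bash
cat > h.py <<'E'
import numpy as np,cv2
def P(i): return i["camera_matrix"]@i["world_to_cam"][:3]
def tri(i1,p1,i2,p2):
    X=cv2.triangulatePoints(P(i1),P(i2),np.float64(p1).reshape(2,1),np.float64(p2).reshape(2,1));return (X[:3]/X[3]).ravel()
def plane(i,p,z):
    W=i["world_to_cam"];R,t=W[:3,:3],W[:3,3];c=-R.T@t
    d=R.T@np.linalg.inv(i["camera_matrix"])@[p[0],p[1],1];return c+d*(z-c[2])/d[2]
def proj(i,X):
    q=P(i)@np.r_[X,1];return q[:2]/q[2]
E
python3 - <<'E'
from h import *
from cell import viewer
np.set_printoptions(suppress=True,precision=1)
info={};K={};W={}
for n,roi in (("scene",(225,165,280,218)),("side",(290,212,355,300))):
    im=cv2.imread(f"pics/{n}0.png");x0,y0,x1,y1=roi;c=im[y0:y1,x0:x1].astype(int)
    info[n]=viewer.camera_info(n)
    mx=c.max(2);mn=c.min(2)
    wh=((mn>110)&(mx-mn<45)).astype(np.uint8); dk=(mx<45).astype(np.uint8)
    cn=max(cv2.findContours(wh,cv2.RETR_EXTERNAL,cv2.CHAIN_APPROX_NONE)[0],key=len)
    e=cv2.fitEllipse(cv2.convexHull(cn));W[n]=np.array(e[0])+[x0,y0];print(n,"wheel",W[n],e[1],e[2])
    N,l,st,ce=cv2.connectedComponentsWithStats(dk)
    for k in range(1,N):
        if st[k,4]>15: print(" dark",st[k]+[x0,y0,0,0,0],ce[k]+[x0,y0])
    v=np.hstack([cv2.resize(im[y0:y1,x0:x1],None,fx=6,fy=6,interpolation=0)])
    K[n]=v
h=max(a.shape[0] for a in K.values())
cv2.imwrite("pics/crop.png",np.hstack([cv2.copyMakeBorder(a,0,h-a.shape[0],0,0,0) for a in K.values()]))
a=tri(info["scene"],W["scene"],info["side"],W["side"]);print(a, plane(info["scene"],W["scene"],92),plane(info["side"],W["side"],92))
E
```

```text
scene wheel [252.5 180.9] (24.237194061279297, 39.820587158203125) 87.49720764160156
 dark [252 177   7  13  70] [255.2 182.8]
side wheel [328.2 250.1] (35.84377670288086, 61.674224853515625) 75.77069091796875
 dark [313 222   9  17 122] [316.5 230.6]
[ 608.1 -192.8   91.8] [ 601.5 -185.9   92. ] [ 613.6 -195.6   92. ]
```

View pics/crop.png

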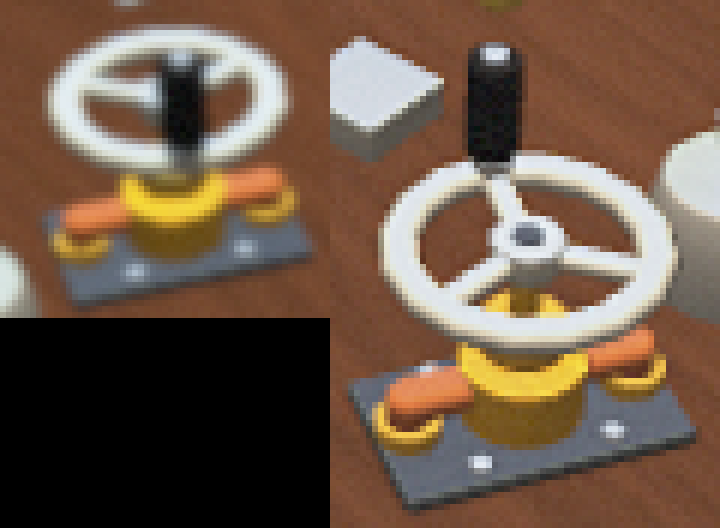

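The crop shows the side hull took in another object: the rim itself spans x 298–348 and y 237–270, so its centre is about (323.2,253.7). In the scene view the rim centre is about (253.1,181.3).

Run:
```python
from h import *
from cell import viewer
np.set_printoptions(suppress=True,precision=1)
S,D=viewer.camera_info("scene"),viewer.camera_info("side")
a=tri(S,(253.1,181.3),D,(323.2,253.7));print("axis",a,plane(S,(253.1,181.3),85),plane(D,(323.2,253.7),85))
for s,d in (((255.3,182.5),(316.7,230.4)),((255.5,174.2),(317.3,220.7))):
  k=tri(S,s,D,d);print("knob",k,np.linalg.norm((k-a)[:2]),proj(S,k),proj(D,k))
  print(plane(S,s,118),plane(D,d,118))
for n,p,q in (("block",(272,249),(296,228)),("small",(362,265),(222,193)),("dome",(217,205),(359,235)),("glue",(430,287),(186,163)),("graver",(265,158),(320,365))):
  print(n,tri(S,p,D,q))
```

```text
axis [ 599.3 -192.7   86.2] [ 596.2 -192.    85. ] [ 602.2 -192.5   85. ]
knob [ 616.9 -147.3  115.4] 48.65561370053077 [254.7 182.5] [316.3 230.4]
[ 617.6 -143.1  118. ] [ 615.6 -150.5  118. ]
knob [ 616.8 -146.9  142.1] 49.00771368688713 [254.4 174.1] [316.4 220.8]
[ 596.7 -175.8  118. ] [ 639.8 -121.8  118. ]
block [664.2  -2.6  14.3]
small [554.7 195.7  63. ]
dome [ 723.2 -174.3   71.4]
glue [518.8 339.7 105.4]
graver [ 445.3 -377.1   14.2]
```

Triangulation puts the axis at (599,-193,86) and the knob at (617,-147,~116). The knob radius is 48.7 against the nominal 48, and the heights also agree. I'll move above the knob.

{"method": "step_arm", "body": {"offset": [[-0.0317, -0.0274, 0], [-0.0317, -0.0274, 0], [-0.0317, -0.0274, 0], [-0.0317, -0.0274, 0], [-0.0317, -0.0274, 0]], "roll": [0, 0, 0, 0, 0], "claw": [0, 0, 0, 0, 0], "squeeze": 60}}

```text
time_s: 0.65
tcp_pos: [271.8, 377.1, 231.1]
tool_rot: [-3.141, -0.0, 2.867]
contact_force: [0.9, -1.0, 1.1]
opening: 85.2
finger_force: 0.0
```

{"method": "step_arm", "body": {"offset": [[-0.0317, -0.0274, 0], [-0.0317, -0.0274, 0], [-0.0317, -0.0274, 0], [-0.0317, -0.0274, 0], [-0.0317, -0.0274, 0]], "roll": [0, 0, 0, 0, 0], "claw": [0, 0, 0, 0, 0]}}

```text
time_s: 1.15
tcp_pos: [387.3, 202.2, 231.3]
tool_rot: [3.141, 0.0, 2.867]
contact_force: [1.2, 0.4, -1.4]
opening: 85.5
finger_force: 0.0
```

{"method": "step_arm", "body": {"offset": [[-0.0317, -0.0274, 0], [-0.0317, -0.0274, 0], [-0.0317, -0.0274, 0], [-0.0317, -0.0274, 0], [-0.0317, -0.0274, 0]], "roll": [0, 0, 0, 0, 0], "claw": [0, 0, 0, 0, 0]}}

```text
time_s: 1.65
tcp_pos: [502.7, 27.2, 231.1]
tool_rot: [3.141, -0.0, 2.866]
contact_force: [0.1, 0.8, -0.3]
opening: 85.1
finger_force: 0.0
```

{"method": "step_arm", "body": {"offset": [[-0.0317, -0.0274, 0], [-0.0317, -0.0274, 0], [-0.0317, -0.0274, 0], [-0.0317, -0.0274, 0], [0, 0, 0]], "roll": [0, 0, 0, 0, 0], "claw": [0, 0, 0, 0, 0]}}

```text
time_s: 2.15
tcp_pos: [596.0, -115.6, 230.4]
tool_rot: [-3.14, 0.0, 2.863]
contact_force: [-1.0, -0.2, 1.0]
opening: 85.5
finger_force: 0.0
```

Run:
```python
from h import *
from cell import viewer,monitor
np.set_printoptions(suppress=True,precision=2)
i=viewer.camera_info("wrist");im=viewer.camera("wrist");cv2.imwrite("pics/w1.png",im)
np.save("w1.npy",i["world_to_cam"])
W=i["world_to_cam"];print("cam",-W[:3,:3].T@W[:3,3],monitor.observe()["tcp_pos"])
def fp(X):
    c=W[:3,:3]@X+W[:3,3];th=np.arctan2(np.hypot(c[0],c[1]),c[2]);return 325.19*th*c[:2]/np.hypot(c[0],c[1])+[278.8,209.03]
for X in ([599,-193,85],[617,-147,140],[617,-147,98]):print(fp(np.array(X,float)))
```

```text
cam [526.7  -95.05 373.61] [ 594.8  -113.19  230.25]
[201.88 221.27]
[247.73 249.27]
[252.   230.85]
```

View pics/w1.png

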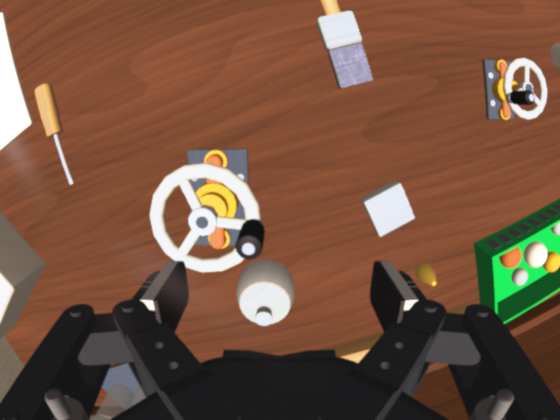

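The wrist view shows the rim centred near (204,219), the hub at (203,221) and the knob top at (248,248), all within 2 px of prediction. I'll refine by casting the rim points onto the rim plane.

```bash
cat >> h.py <<'E'
def wray(W,p,z):
    d=np.float64(p)-[278.8,209.03];r=np.linalg.norm(d,axis=-1,keepdims=True);th=r/325.19
    v=np.concatenate([np.sin(th)*d/r,np.cos(th)],-1)@W[:3,:3];c=-W[:3,:3].T@W[:3,3]
    return c+v*((z-c[2])/v[...,2:])
E
python3 - <<'E'
from h import *
np.set_printoptions(suppress=True,precision=2)
im=cv2.imread("pics/w1.png");W=np.load("w1.npy")
c=im[155:280,140:270].astype(int);m=((c.min(2)>125)&(c.max(2)-c.min(2)<60)).astype(np.uint8)
cn=max(cv2.findContours(m,cv2.RETR_EXTERNAL,cv2.CHAIN_APPROX_NONE)[0],key=len)
pts=cn[:,0]+[140,155]
for z in (85,88):
    q=wray(W,pts,z)[:,:2]
    from scipy.optimize import least_squares
    f=least_squares(lambda p:np.hypot(*(q-p[:2]).T)-p[2],[599,-193,55],loss="soft_l1",f_scale=.7);print(z,f.x)
print(wray(W,np.array([[203,221.]]),92),"hub")
print(wray(W,np.array([[248,248.]]),140),"knob top")
E
```

```text
85 [ 592.97 -193.06   50.98]
88 [ 592.28 -192.04   50.44]
[[ 597.29 -189.49   92.  ]] hub
[[ 616.03 -146.46  140.  ]] knob top
```

{"method": "step_arm", "body": {"offset": [[-0.031, -0.0287, 0], [0, 0, 0], [0, 0, 0.03], [0, 0, 0.03], [0, 0, 0.03]], "roll": [0, 0, 0, 0, 0], "claw": [0, 0, 0, 0, 0]}}

```text
time_s: 2.7
tcp_pos: [615.9, -145.6, 140.6]
tool_rot: [3.141, -0.0, 2.868]
contact_force: [-0.4, -0.2, 0.2]
opening: 85.6
finger_force: 0.0
```

{"method": "step_arm", "body": {"offset": [[0, 0, 0.021], [0, 0, 0.02], [0, 0, 0], [0, 0, 0], [0, 0, 0]], "roll": [0, 0, 0, 0, 0], "claw": [0, 0, 0, 100, 100]}}

```text
time_s: 3.2
tcp_pos: [617.3, -146.9, 102.0]
tool_rot: [-3.141, 0.002, 2.867]
contact_force: [-0.0, -0.6, 0.1]
opening: 59.3
finger_force: 0.0
```

Run:
```python
from h import *
from cell import viewer,monitor
s=monitor.observe();print(s["tcp_pos"],s["contact_force"],s["opening"])
i=viewer.camera_info("wrist");cv2.imwrite("pics/w2.png",viewer.camera("wrist"));np.save("w2.npy",i["world_to_cam"])
```

```text
[ 617.32406645 -146.91745593  102.03674934] [-0.04462746 -0.62363417  0.06438839] 59.29139926199028
```

View pics/w2.png

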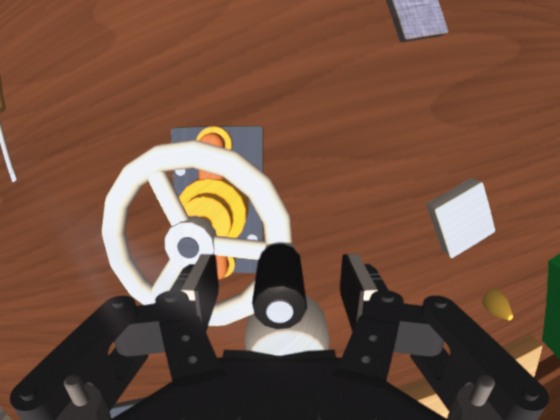

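The knob top at (279,311) sits midway between the fingers (215 and 345), and the hub is at (188,244). I'll cast these, then close.

Run:
```python
from h import *
W=np.load("w2.npy");print(wray(W,np.array([[279.,311]]),140),wray(W,np.array([[188.,244]]),92))
```

```text
[[ 616.81734473 -146.4403823   140.        ]] [[ 596.40470879 -190.21336121   92.        ]]
```

{"method": "step_arm", "body": {"offset": [[0, 0, 0.002], [0, 0, 0], [0, 0, 0], [0, 0, 0], [0, 0, 0]], "roll": [0, 0, 0, 0, 0], "claw": [150, 200, 255, 255, 255]}}

```text
time_s: 3.75
tcp_pos: [616.9, -146.6, 99.0]
tool_rot: [3.141, 0.001, 2.867]
contact_force: [-0.3, 6.0, 5.3]
opening: 20.4
finger_force: 58.6
```

{"method": "step_arm", "body": {"offset": [[0, 0, 0], [0, 0, 0], [0, 0, 0], [0, 0, 0], [0, 0, 0]], "roll": [0, 0, 0, 0, 0], "claw": [255, 255, 255, 255, 255]}}

```text
time_s: 4.25
tcp_pos: [616.9, -146.6, 99.0]
tool_rot: [3.141, 0.001, 2.867]
contact_force: [-0.9, 5.2, 6.1]
opening: 20.6
finger_force: 58.6
```

The fingers closed on the knob (20.6 mm, 58 N). I'll take the axis as about (597.3,-190.5), which puts the knob at r = 48.1 and an angle of about 66°. Next is a table of crank rows.

```bash
cat > tab.py <<'E'
import numpy as np,sys
def tab(phi,step,n,c=(597.3,-190.5),p=None,r=48.,yaw=2.867):
    # offsets in m, tool axes, from commanded point p round circle c
    a=np.radians(phi+step*np.arange(n+1));q=np.c_[np.cos(a),np.sin(a)]*r+c
    if p is not None:q[0]=p
    U=np.array([[np.cos(yaw),np.sin(yaw)],[np.sin(yaw),-np.cos(yaw)]])
    t=np.round(q@U.T/1000,4);d=np.diff(t,axis=0)
    for k in range(0,n,5):print(round(phi+step*k,1),"->",round(phi+step*min(k+5,n),1),[[round(x,4),round(y,4),0] for x,y in d[k:k+5]])
if __name__=="__main__":tab(*map(float,sys.argv[1:3]),int(sys.argv[3]))
E
python3 tab.py 66 -12 10
```

```text
66.0 -> 6.0 [[np.float64(-0.0097), np.float64(-0.0025), 0], [np.float64(-0.009), np.float64(-0.0044), 0], [np.float64(-0.0079), np.float64(-0.0062), 0], [np.float64(-0.0064), np.float64(-0.0077), 0], [np.float64(-0.0047), np.float64(-0.0089), 0]]
6.0 -> -54.0 [[np.float64(-0.0027), np.float64(-0.0097), 0], [np.float64(-0.0006), np.float64(-0.01), 0], [np.float64(0.0014), np.float64(-0.0099), 0], [np.float64(0.0035), np.float64(-0.0094), 0], [np.float64(0.0053), np.float64(-0.0085), 0]]
```

{"method": "step_arm", "body": {"offset": [[-0.0097, -0.0025, 0], [-0.009, -0.0044, 0], [-0.0079, -0.0062, 0], [-0.0064, -0.0077, 0], [-0.0047, -0.0089, 0]], "roll": [0, 0, 0, 0, 0], "claw": [255, 255, 255, 255, 255], "squeeze": 40}}

```text
time_s: 4.75
tcp_pos: [646.6, -185.5, 99.1]
tool_rot: [3.14, 0.003, 2.867]
contact_force: [1.6, 3.2, 4.0]
opening: 20.6
finger_force: 58.4
```

{"method": "step_arm", "body": {"offset": [[-0.0027, -0.0097, 0], [-0.0006, -0.01, 0], [0.0014, -0.0099, 0], [0.0035, -0.0094, 0], [0.0053, -0.0085, 0]], "roll": [0, 0, 0, 0, 0], "claw": [255, 255, 255, 255, 255], "squeeze": 30}}

```text
time_s: 5.25
tcp_pos: [625.9, -230.9, 99.0]
tool_rot: [-3.141, 0.003, 2.867]
contact_force: [1.7, 1.6, 4.9]
opening: 20.7
finger_force: 58.3
```

```bash
sed -i 's/\[round(x,4),round(y,4),0\]/[float(round(x,4)),float(round(y,4)),0]/' tab.py
python3 - <<'E'
from cell import monitor
s=monitor.observe();print(s["tcp_pos"],s["contact_force"],s["finger_force"])
E
python3 tab.py -54 -4 90
```

```text
[ 625.85477562 -230.90808297   99.03132093] [1.73093767 1.60834497 4.9462629 ] 58.2789409160614
-54.0 -> -74.0 [[0.0022, -0.0026, 0], [0.0023, -0.0024, 0], [0.0025, -0.0022, 0], [0.0027, -0.0021, 0], [0.0028, -0.0018, 0]]
-74.0 -> -94.0 [[0.0029, -0.0017, 0], [0.003, -0.0014, 0], [0.0031, -0.0013, 0], [0.0032, -0.001, 0], [0.0033, -0.0008, 0]]
-94.0 -> -114.0 [[0.0033, -0.0006, 0], [0.0033, -0.0003, 0], [0.0033, -0.0001, 0], [0.0034, 0.0001, 0], [0.0033, 0.0004, 0]]
-114.0 -> -134.0 [[0.0033, 0.0006, 0], [0.0033, 0.0008, 0], [0.0031, 0.0011, 0], [0.0031, 0.0012, 0], [0.0031, 0.0015, 0]]
-134.0 -> -154.0 [[0.0028, 0.0017, 0], [0.0028, 0.0019, 0], [0.0026, 0.0021, 0], [0.0025, 0.0022, 0], [0.0023, 0.0024, 0]]
-154.0 -> -174.0 [[0.0022, 0.0026, 0], [0.0019, 0.0027, 0], [0.0018, 0.0029, 0], [0.0016, 0.003, 0], [0.0013, 0.003, 0]]
-174.0 -> -194.0 [[0.0011, 0.0032, 0], [0.001, 0.0032, 0], [0.0006, 0.0033, 0], [0.0005, 0.0033, 0], [0.0002, 0.0033, 0]]
-194.0 -> -214.0 [[0.0, 0.0034, 0], [-0.0003, 0.0033, 0], [-0.0004, 0.0034, 0], [-0.0008, 0.0032, 0], [-0.0009, 0.0032, 0]]
-214.0 -> -234.0
[... 575 characters left out ...]
, 0], [-0.0031, -0.0012, 0], [-0.003, -0.0015, 0]]
-314.0 -> -334.0 [[-0.0029, -0.0017, 0], [-0.0028, -0.0019, 0], [-0.0026, -0.0021, 0], [-0.0025, -0.0022, 0], [-0.0023, -0.0025, 0]]
-334.0 -> -354.0 [[-0.0021, -0.0025, 0], [-0.002, -0.0027, 0], [-0.0018, -0.0029, 0], [-0.0015, -0.003, 0], [-0.0014, -0.003, 0]]
-354.0 -> -374.0 [[-0.0011, -0.0032, 0], [-0.0009, -0.0032, 0], [-0.0007, -0.0033, 0], [-0.0004, -0.0033, 0], [-0.0003, -0.0034, 0]]
-374.0 -> -394.0 [[0.0001, -0.0033, 0], [0.0002, -0.0033, 0], [0.0005, -0.0034, 0], [0.0007, -0.0032, 0], [0.0009, -0.0032, 0]]
-394.0 -> -414.0 [[0.0012, -0.0032, 0], [0.0014, -0.003, 0], [0.0016, -0.003, 0], [0.0018, -0.0028, 0], [0.0019, -0.0027, 0]]
```

{"method": "step_arm", "body": {"offset": [[0.0022, -0.0026, 0], [0.0023, -0.0024, 0], [0.0025, -0.0022, 0], [0.0027, -0.0021, 0], [0.0028, -0.0018, 0]], "roll": [0, 0, 0, 0, 0], "claw": [255, 255, 255, 255, 255], "squeeze": 30}}

```text
time_s: 5.75
tcp_pos: [610.4, -237.7, 99.0]
tool_rot: [-3.141, 0.002, 2.867]
contact_force: [3.5, -1.6, 5.5]
opening: 20.6
finger_force: 58.4
```

{"method": "step_arm", "body": {"offset": [[0.0029, -0.0017, 0], [0.003, -0.0014, 0], [0.0031, -0.0013, 0], [0.0032, -0.001, 0], [0.0033, -0.0008, 0]], "roll": [0, 0, 0, 0, 0], "claw": [255, 255, 255, 255, 255]}}

```text
time_s: 6.25
tcp_pos: [593.7, -238.8, 99.0]
tool_rot: [-3.141, 0.001, 2.867]
contact_force: [2.4, 0.4, 7.0]
opening: 20.7
finger_force: 58.5
```

{"method": "step_arm", "body": {"offset": [[0.0033, -0.0006, 0], [0.0033, -0.0003, 0], [0.0033, -0.0001, 0], [0.0034, 0.0001, 0], [0.0033, 0.0004, 0]], "roll": [0, 0, 0, 0, 0], "claw": [255, 255, 255, 255, 255]}}

```text
time_s: 6.75
tcp_pos: [577.8, -234.3, 99.0]
tool_rot: [3.141, 0.001, 2.867]
contact_force: [4.2, 2.1, 7.0]
opening: 21.0
finger_force: 58.5
```

{"method": "step_arm", "body": {"offset": [[0.0033, 0.0006, 0], [0.0033, 0.0008, 0], [0.0031, 0.0011, 0], [0.0031, 0.0012, 0], [0.0031, 0.0015, 0]], "roll": [0, 0, 0, 0, 0], "claw": [255, 255, 255, 255, 255]}}

```text
time_s: 7.25
tcp_pos: [564.4, -224.6, 99.0]
tool_rot: [3.141, 0.002, 2.867]
contact_force: [6.4, 3.3, 5.0]
opening: 20.4
finger_force: 58.5
```

{"method": "step_arm", "body": {"offset": [[0.0028, 0.0017, 0], [0.0028, 0.0019, 0], [0.0026, 0.0021, 0], [0.0025, 0.0022, 0], [0.0023, 0.0024, 0]], "roll": [0, 0, 0, 0, 0], "claw": [255, 255, 255, 255, 255]}}

```text
time_s: 7.75
tcp_pos: [555.4, -211.4, 99.0]
tool_rot: [3.141, 0.004, 2.867]
contact_force: [10.6, 0.7, 4.2]
opening: 20.5
finger_force: 58.4
```

{"method": "step_arm", "body": {"offset": [[0.0022, 0.0026, 0], [0.0019, 0.0027, 0], [0.0017, 0.0029, 0], [0.0014, 0.003, 0], [0.0011, 0.003, 0]], "roll": [0, 0, 0, 0, 0], "claw": [255, 255, 255, 255, 255]}}

```text
time_s: 8.25
tcp_pos: [551.1, -196.2, 99.0]
tool_rot: [-3.141, 0.004, 2.867]
contact_force: [7.4, -1.4, 3.1]
opening: 20.8
finger_force: 58.3
```

{"method": "step_arm", "body": {"offset": [[0.0011, 0.0032, 0], [0.0008, 0.0032, 0], [0.0006, 0.0033, 0], [0.0003, 0.0033, 0], [0.0, 0.0033, 0]], "roll": [0, 0, 0, 0, 0], "claw": [255, 255, 255, 255, 255]}}

```text
time_s: 8.75
tcp_pos: [552.1, -180.4, 99.0]
tool_rot: [-3.14, 0.002, 2.867]
contact_force: [3.7, -3.9, 5.4]
opening: 20.6
finger_force: 58.4
```

{"method": "step_arm", "body": {"offset": [[0.0, 0.0034, 0], [-0.0003, 0.0033, 0], [-0.0004, 0.0034, 0], [-0.0008, 0.0032, 0], [-0.0009, 0.0032, 0]], "roll": [0, 0, 0, 0, 0], "claw": [255, 255, 255, 255, 255]}}

```text
time_s: 9.25
tcp_pos: [558.4, -165.2, 99.0]
tool_rot: [-3.14, 0.001, 2.867]
contact_force: [0.4, -4.4, 6.1]
opening: 20.7
finger_force: 58.5
```

{"method": "step_arm", "body": {"offset": [[-0.0012, 0.0032, 0], [-0.0013, 0.003, 0], [-0.0016, 0.003, 0], [-0.0018, 0.0028, 0], [-0.002, 0.0027, 0]], "roll": [0, 0, 0, 0, 0], "claw": [255, 255, 255, 255, 255]}}

```text
time_s: 9.75
tcp_pos: [569.5, -153.1, 99.0]
tool_rot: [-3.14, -0.0, 2.867]
contact_force: [-0.9, -2.4, 8.4]
opening: 20.8
finger_force: 58.7
```

{"method": "step_arm", "body": {"offset": [[-0.0022, 0.0026, 0], [-0.0023, 0.0024, 0], [-0.0025, 0.0022, 0], [-0.0026, 0.0021, 0], [-0.0028, 0.0018, 0]], "roll": [0, 0, 0, 0, 0], "claw": [255, 255, 255, 255, 255]}}

```text
time_s: 10.25
tcp_pos: [584.2, -145.4, 99.0]
tool_rot: [-3.141, -0.001, 2.867]
contact_force: [-2.2, -1.6, 9.4]
opening: 20.6
finger_force: 58.7
```

{"method": "step_arm", "body": {"offset": [[-0.0029, 0.0017, 0], [-0.0031, 0.0014, 0], [-0.0031, 0.0013, 0], [-0.0032, 0.001, 0], [-0.0032, 0.0008, 0]], "roll": [0, 0, 0, 0, 0], "claw": [255, 255, 255, 255, 255]}}

```text
time_s: 10.75
tcp_pos: [600.6, -143.1, 98.9]
tool_rot: [-3.141, -0.002, 2.867]
contact_force: [-2.6, 0.4, 10.4]
opening: 20.1
finger_force: 58.8
```

{"method": "step_arm", "body": {"offset": [[-0.0033, 0.0006, 0], [-0.0034, 0.0003, 0], [-0.0033, 0.0001, 0], [-0.0033, -0.0001, 0], [-0.0034, -0.0004, 0]], "roll": [0, 0, 0, 0, 0], "claw": [255, 255, 255, 255, 255]}}

```text
time_s: 11.25
tcp_pos: [617.0, -146.6, 99.0]
tool_rot: [3.141, -0.002, 2.867]
contact_force: [-1.0, 2.6, 9.8]
opening: 20.5
finger_force: 58.9
```

One full turn done, still before the stop.

{"method": "step_arm", "body": {"offset": [[-0.0033, -0.0006, 0], [-0.0032, -0.0008, 0], [-0.0032, -0.0011, 0], [-0.0031, -0.0012, 0], [-0.003, -0.0015, 0]], "roll": [0, 0, 0, 0, 0], "claw": [255, 255, 255, 255, 255]}}

```text
time_s: 11.75
tcp_pos: [631.1, -155.6, 99.0]
tool_rot: [3.141, -0.001, 2.868]
contact_force: [-0.4, 4.6, 9.4]
opening: 20.4
finger_force: 58.9
```

{"method": "step_arm", "body": {"offset": [[-0.0029, -0.0017, 0], [-0.0028, -0.0019, 0], [-0.0026, -0.0021, 0], [-0.0025, -0.0022, 0], [-0.0023, -0.0025, 0]], "roll": [0, 0, 0, 0, 0], "claw": [255, 255, 255, 255, 255]}}

```text
time_s: 12.25
tcp_pos: [641.5, -169.0, 99.0]
tool_rot: [3.14, 0.0, 2.868]
contact_force: [3.0, 3.3, 7.4]
opening: 20.7
finger_force: 58.7
```

{"method": "step_arm", "body": {"offset": [[-0.0021, -0.0025, 0], [-0.002, -0.0027, 0], [-0.0018, -0.0029, 0], [-0.0015, -0.003, 0], [-0.0014, -0.003, 0]], "roll": [0, 0, 0, 0, 0], "claw": [255, 255, 255, 255, 255]}}

```text
time_s: 12.75
tcp_pos: [646.6, -185.2, 99.0]
tool_rot: [3.14, 0.001, 2.868]
contact_force: [4.3, 2.4, 6.1]
opening: 20.5
finger_force: 58.6
```

{"method": "step_arm", "body": {"offset": [[-0.0011, -0.0032, 0], [-0.0009, -0.0032, 0], [-0.0007, -0.0033, 0], [-0.0004, -0.0033, 0], [-0.0003, -0.0034, 0]], "roll": [0, 0, 0, 0, 0], "claw": [255, 255, 255, 255, 255]}}

```text
time_s: 13.25
tcp_pos: [645.6, -202.4, 99.0]
tool_rot: [3.141, 0.002, 2.867]
contact_force: [5.3, 1.5, 6.0]
opening: 20.5
finger_force: 58.5
```

{"method": "step_arm", "body": {"offset": [[0.0001, -0.0033, 0], [0.0002, -0.0033, 0], [0.0005, -0.0034, 0], [0.0007, -0.0032, 0], [0.0009, -0.0032, 0]], "roll": [0, 0, 0, 0, 0], "claw": [255, 255, 255, 255, 255]}}

```text
time_s: 13.75
tcp_pos: [644.6, -205.3, 99.1]
tool_rot: [3.122, 0.008, 2.87]
contact_force: [34.7, 47.1, 1.7]
opening: 20.7
finger_force: 59.8
```

That is the stop: 58 N, after about 1.23 turns of closing. I'll ease the press by reversing most of the overrun.

{"method": "step_arm", "body": {"offset": [[-0.0009, 0.0032, 0], [-0.0007, 0.0032, 0], [-0.0005, 0.0034, 0], [0, 0, 0], [0, 0, 0]], "roll": [0, 0, 0, 0, 0], "claw": [255, 255, 255, 255, 255]}}

```text
time_s: 14.25
tcp_pos: [644.9, -204.9, 99.0]
tool_rot: [3.136, 0.003, 2.869]
contact_force: [10.0, 13.6, 5.9]
opening: 20.6
finger_force: 58.6
```

Run:
```python
from h import *
from cell import viewer,monitor
s=monitor.observe();print(s["tcp_pos"],s["tool_rot"],s["contact_force"],s["opening"])
i=viewer.camera_info("wrist");cv2.imwrite("pics/w3.png",viewer.camera("wrist"));np.save("w3.npy",i["world_to_cam"])
```

```text
[ 644.86693484 -204.85597703   99.02993882] [3.13603242e+00 2.91272230e-03 2.86889330e+00] [ 9.99993371 13.62913339  5.94231426] 20.568020126534226
```

View pics/w3.png

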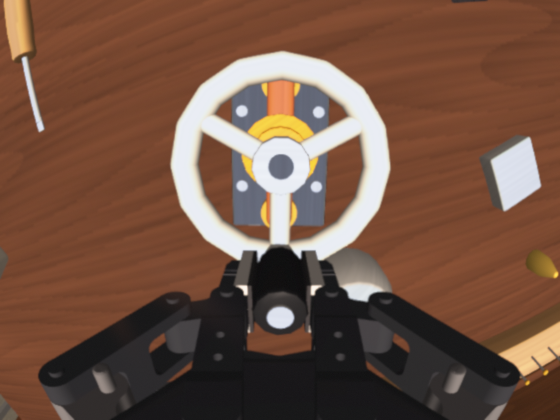

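The knob is still well seated (top at (280,317), hub at (281,167)) and lightly pressed on the stop. Next I'll fit the circle from the poses traced so far and build the back-off table.

Run:
```python
from h import *
from scipy.optimize import least_squares
from tab import tab
q=np.array([[616.9,-146.6],[646.6,-185.5],[625.9,-230.9],[610.4,-237.7],[593.7,-238.8],[577.8,-234.3],[564.4,-224.6],[555.4,-211.4],[551.1,-196.2],[552.1,-180.4],[558.4,-165.2],[569.5,-153.1],[584.2,-145.4],[600.6,-143.1],[617,-146.6],[631.1,-155.6],[641.5,-169],[646.6,-185.2],[645.6,-202.4],[644.9,-204.9]])
f=least_squares(lambda p:np.hypot(*(q-p[:2]).T)-p[2],[597,-190,48]).x
print(f,(np.hypot(*(q-f[:2]).T)-f[2]).round(1))
st=np.degrees(np.arctan2(*(q[-1]-f[:2])[::-1]));print("stop",st)
W=np.load("w3.npy");print(wray(W,np.array([[280.5,317]]),140),wray(W,np.array([[281.,167]]),92))
tab(st,12,60,c=f[:2],p=(641.5,-208.8),r=f[2])
```

```text
[ 598.88842019 -191.11520704   48.03193114] [-0.   0.   0.1 -0.  -0.1  0.   0.  -0.   0.  -0.   0.   0.  -0.   0.
  0.  -0.1 -0.   0.   0.   0. ]
stop -16.677900158612864
[[ 645.15495505 -204.25695691  140.        ]] [[ 598.28125821 -190.45910824   92.        ]]
-16.7 -> 43.3 [[-0.0013, 0.0146, 0], [0.0029, 0.0096, 0], [0.0049, 0.0088, 0], [0.0066, 0.0076, 0], [0.008, 0.006, 0]]
43.3 -> 103.3 [[0.0091, 0.0043, 0], [0.0098, 0.0022, 0], [0.0101, 0.0002, 0], [0.0098, -0.0019, 0], [0.0093, -0.004, 0]]
103.3 -> 163.3 [[0.0082, -0.0057, 0], [0.0068, -0.0074, 0], [0.0052, -0.0086, 0], [0.0032, -0.0095, 0], [0.0013, -0.01, 0]]
163.3 -> 223.3 [[-0.0009, -0.01, 0], [-0.003, -0.0096, 0], [-0.0049, -0.0088, 0], [-0.0065, -0.0075, 0], [-0.0081, -0.0061, 0]]
223.3 -> 283.3 [[-0.0091, -0.0042, 0], [-0.0098, -0.0022, 0], [-0.01, -0.0002, 0], [-0.0099, 0.0019, 0], [-0.0092, 0.0039, 0]]
283.3 -> 343.3 [[-0.0082, 0.0058, 0], [-0.0069, 0.0074, 0], [-0.0051, 0.0086, 0], [-0.0033, 0.0095, 0], [-0.0012, 0.0099, 0]]
343.3 -> 403.3 [[0.0009, 0.01, 0], [0.0029, 0.0096, 0], [0.0049, 0.0088, 0], [0.0066, 0.0076, 0], [0.008, 0.006, 0]]
403.3 -> 463.3 [[0.0091, 0.0043, 0], [0.0098, 0.0022, 0], [0.0101, 0.0002, 0], [0.0098, -0.0019, 0], [0.0093, -0.004, 0]]
463.3 -> 523.3 [[0.0082, -0.0057, 0], [0.0068, -0.0074, 0], [0.0052, -0.0086, 0], [0.0032, -0.0095, 0], [0.0013, -0.01, 0]]
523.3 -> 583.3 [[-0.0009, -0.01, 0], [-0.003, -0.0096, 0], [-0.0049, -0.0088, 0], [-0.0065, -0.0075, 0], [-0.0081, -0.0061, 0]]
583.3 -> 643.3 [[-0.0091, -0.0042, 0], [-0.0098, -0.0022, 0], [-0.01, -0.0002, 0], [-0.0099, 0.0019, 0], [-0.0092, 0.0039, 0]]
643.3 -> 703.3 [[-0.0082, 0.0058, 0], [-0.0069, 0.0074, 0], [-0.0051, 0.0086, 0], [-0.0033, 0.0095, 0], [-0.0012, 0.0099, 0]]
```

The circle fits to 0.1 mm with r = 48.03, and the stop is at -16.7°. Backing off now, starting with the first third of a turn.

{"method": "step_arm", "body": {"offset": [[-0.0013, 0.0146, 0], [0.0029, 0.0096, 0], [0.0049, 0.0088, 0], [0.0066, 0.0076, 0], [0.008, 0.006, 0]], "roll": [0, 0, 0, 0, 0], "claw": [255, 255, 255, 255, 255]}}

```text
time_s: 14.8
tcp_pos: [634.7, -159.0, 99.0]
tool_rot: [-3.14, 0.001, 2.867]
contact_force: [-0.5, -4.1, 7.7]
opening: 20.2
finger_force: 58.7
```

{"method": "step_arm", "body": {"offset": [[0.0091, 0.0043, 0], [0.0098, 0.0022, 0], [0.0101, 0.0002, 0], [0.0098, -0.0019, 0], [0.0093, -0.004, 0]], "roll": [0, 0, 0, 0, 0], "claw": [255, 255, 255, 255, 255]}}

```text
time_s: 15.3
tcp_pos: [588.8, -144.1, 99.0]
tool_rot: [3.141, 0.001, 2.868]
contact_force: [3.0, -0.1, 7.3]
opening: 20.8
finger_force: 58.6
```

{"method": "step_arm", "body": {"offset": [[0.0082, -0.0057, 0], [0.0068, -0.0074, 0], [0.0052, -0.0086, 0], [0.0032, -0.0095, 0], [0.0013, -0.01, 0]], "roll": [0, 0, 0, 0, 0], "claw": [255, 255, 255, 255, 255]}}

```text
time_s: 15.8
tcp_pos: [553.0, -176.8, 99.0]
tool_rot: [3.141, -0.001, 2.868]
contact_force: [0.1, 2.0, 10.1]
opening: 20.9
finger_force: 59.0
```

{"method": "step_arm", "body": {"offset": [[-0.0009, -0.01, 0], [-0.003, -0.0096, 0], [-0.0049, -0.0088, 0], [-0.0065, -0.0075, 0], [-0.0081, -0.0061, 0]], "roll": [0, 0, 0, 0, 0], "claw": [255, 255, 255, 255, 255]}}

```text
time_s: 16.3
tcp_pos: [564.1, -224.3, 98.9]
tool_rot: [3.141, -0.002, 2.867]
contact_force: [-0.3, 3.4, 9.7]
opening: 20.5
finger_force: 59.0
```

{"method": "step_arm", "body": {"offset": [[-0.0091, -0.0042, 0], [-0.0098, -0.0022, 0], [-0.01, -0.0002, 0], [-0.0099, 0.0019, 0], [-0.0092, 0.0039, 0]], "roll": [0, 0, 0, 0, 0], "claw": [255, 255, 255, 255, 255]}}

```text
time_s: 16.8
tcp_pos: [610.2, -237.8, 98.9]
tool_rot: [3.141, -0.003, 2.867]
contact_force: [-4.3, 3.9, 12.6]
opening: 20.8
finger_force: 59.0
```

{"method": "step_arm", "body": {"offset": [[-0.0082, 0.0058, 0], [-0.0069, 0.0074, 0], [-0.0051, 0.0086, 0], [-0.0033, 0.0095, 0], [-0.0012, 0.0099, 0]], "roll": [0, 0, 0, 0, 0], "claw": [255, 255, 255, 255, 255]}}

```text
time_s: 17.3
tcp_pos: [644.8, -205.4, 98.9]
tool_rot: [-3.14, -0.003, 2.867]
contact_force: [-7.6, -1.2, 11.7]
opening: 20.9
finger_force: 59.0
```

One full turn is open and the readings return to the stop angle. On to the second turn, holding back the last 60°.

{"method": "step_arm", "body": {"offset": [[0.0009, 0.01, 0], [0.0029, 0.0096, 0], [0.0049, 0.0088, 0], [0.0066, 0.0076, 0], [0.008, 0.006, 0]], "roll": [0, 0, 0, 0, 0], "claw": [255, 255, 255, 255, 255]}}

```text
time_s: 17.8
tcp_pos: [634.7, -159.0, 99.0]
tool_rot: [-3.14, 0.001, 2.867]
contact_force: [0.5, -4.2, 7.3]
opening: 20.8
finger_force: 58.6
```

{"method": "step_arm", "body": {"offset": [[0.0091, 0.0043, 0], [0.0098, 0.0022, 0], [0.0101, 0.0002, 0], [0.0098, -0.0019, 0], [0.0093, -0.004, 0]], "roll": [0, 0, 0, 0, 0], "claw": [255, 255, 255, 255, 255]}}

```text
time_s: 18.3
tcp_pos: [588.8, -144.1, 99.0]
tool_rot: [3.141, 0.001, 2.868]
contact_force: [3.1, -0.3, 6.9]
opening: 20.6
finger_force: 58.7
```

{"method": "step_arm", "body": {"offset": [[0.0082, -0.0057, 0], [0.0068, -0.0074, 0], [0.0052, -0.0086, 0], [0.0032, -0.0095, 0], [0.0013, -0.01, 0]], "roll": [0, 0, 0, 0, 0], "claw": [255, 255, 255, 255, 255]}}

```text
time_s: 18.8
tcp_pos: [553.0, -176.8, 99.0]
tool_rot: [3.141, -0.001, 2.868]
contact_force: [0.3, 2.7, 8.9]
opening: 20.6
finger_force: 59.0
```

{"method": "step_arm", "body": {"offset": [[-0.0009, -0.01, 0], [-0.003, -0.0096, 0], [-0.0049, -0.0088, 0], [-0.0065, -0.0075, 0], [-0.0081, -0.0061, 0]], "roll": [0, 0, 0, 0, 0], "claw": [255, 255, 255, 255, 255]}}

```text
time_s: 19.3
tcp_pos: [564.2, -224.3, 98.9]
tool_rot: [3.141, -0.002, 2.867]
contact_force: [-0.2, 3.2, 11.6]
opening: 20.6
finger_force: 59.0
```

{"method": "step_arm", "body": {"offset": [[-0.0091, -0.0042, 0], [-0.0098, -0.0022, 0], [-0.01, -0.0002, 0], [-0.0099, 0.0019, 0], [-0.0092, 0.0039, 0]], "roll": [0, 0, 0, 0, 0], "claw": [255, 255, 255, 255, 255]}}

```text
time_s: 19.8
tcp_pos: [610.3, -237.8, 98.9]
tool_rot: [3.141, -0.003, 2.867]
contact_force: [-3.0, 4.9, 12.6]
opening: 20.6
finger_force: 59.0
```

Same readings as the first turn. The last 60° follows, then a pause to settle.

{"method": "step_arm", "body": {"offset": [[-0.0082, 0.0058, 0], [-0.0069, 0.0074, 0], [-0.0051, 0.0086, 0], [-0.0033, 0.0095, 0], [-0.0012, 0.0099, 0]], "roll": [0, 0, 0, 0, 0], "claw": [255, 255, 255, 255, 255]}}

```text
time_s: 20.3
tcp_pos: [644.8, -205.4, 98.9]
tool_rot: [-3.14, -0.003, 2.867]
contact_force: [-6.6, -0.1, 11.5]
opening: 20.7
finger_force: 59.0
```

{"method": "step_arm", "body": {"offset": [[0, 0, 0], [0, 0, 0], [0, 0, 0], [0, 0, 0], [0, 0, 0]], "roll": [0, 0, 0, 0, 0], "claw": [255, 255, 255, 255, 255]}}

```text
time_s: 20.8
tcp_pos: [645.1, -204.3, 99.0]
tool_rot: [3.141, -0.002, 2.868]
contact_force: [-2.8, 3.6, 10.6]
opening: 20.5
finger_force: 59.1
```

Run:
```python
from h import *
from cell import viewer,monitor
s=monitor.observe();p=s["tcp_pos"];print(p,s["contact_force"],s["finger_force"],"deg from stop angle",np.degrees(np.arctan2(p[1]+191.12,p[0]-598.89))+16.68)
i=viewer.camera_info("wrist");cv2.imwrite("pics/w4.png",viewer.camera("wrist"))
d=cv2.absdiff(cv2.imread("pics/w4.png"),cv2.imread("pics/w3.png"));print("diff to stop picture",d.mean(),(d.max(2)>60).sum())
```

```text
[ 645.08709308 -204.34446943   98.95805101] [-2.79949969  3.61404143 10.63657164] 59.06058669090271 deg from stop angle 0.705598257711987
diff to stop picture 1.856532029478458 610
```

View pics/w4.png

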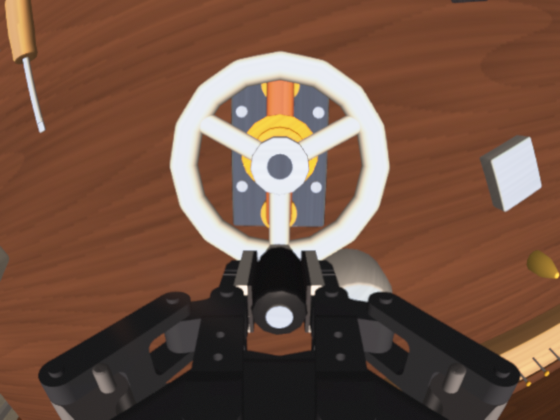

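The picture matches the one taken at the stop: knob gripped at (279,317), hub at (280,167), bystanders unmoved. The wheel is 0.7° from two exact turns and at rest, so I'm handing in.

```bash
python3 -c "
from cell import bot
print(bot.sign_off())"
```

```text
the job is handed in; nothing more can be done
None
```

I closed the large valve to its stop, backed it off two full turns (about 0.7° over by the measured tool position), and handed the job in at about 21 s with the crank handle still gripped; no verdict came back.

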